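# Fold the drip rack down and shut the bottle case

## Robot

A 6-joint arm with a two-finger parallel gripper is mounted at the origin on the work surface. World frame = base frame: x ahead of the robot, y to its left, z up, the work surface at z = 0. Lengths are in mm, angles in degrees, forces in N, time in s.
With the tool pointing down it reaches from about 350 to 850 mm from the base axis. Payload 8.1 kg.
Tool frame: the origin (TCP) lies between the finger pads; the fingertips stand 22 mm ahead of it and the grasp point (between the pads) lies 3 mm ahead of it; z points along the fingers, y is the line along which they close (so a half turn about z gives the same grasp; the last joint's range is limited). The gripper opens to 85 mm and grips with 20 to 120 N. Pads are 22 mm wide; open, the fingers measure 114 mm over their backs; the gripper's body (76 mm by 85 mm) begins 54 mm behind the grasp point. The pads swing forward as they close: fully open they stand 13 mm farther back than shut.
Start: joints at [71.31, 7.471, 85.268, -0, 87.261, -4.893], TCP at [143.065, 582.699, 233.092] pointing down, gripper open.
Joint ranges: [-169.43, 169.43], [-51.17, 129.36], [1.28, 143.12], [-76.62, 256.62], [0, 156.53], [-152.29, 152.29]. Speed limits (degrees/s): [136.94, 136.94, 159.86, 180, 180, 180].

## Interface

Orientations are given as [roll, pitch, yaw] about the fixed x, y, z axes, in that order (R = Rz(yaw) Ry(pitch) Rx(roll)).
In Python, from bench import r, vision gives the robot as it stands.
- The arm moves only by the tool step_arm, never from a script. Its argument "targets" is a list that holds one entry, the list of rows, each a list of 6 numbers: the shift along the world's x, y, z in mm, then the turn, a rotation vector about the world's x, y, z in rad. In form: [[[x, y, z, rx, ry, rz], ...]]. A call has 1 to 12 rows; each row is the pose to reach, as a shift and turn from the pose commanded when the call began; what a row does not reach only later rows make up. A row lasts 1/12 s, in which the tool goes at most 41.7 mm and 7.16 degrees, less where a joint would pass 70% of its speed; a pose out of reach is approached as far as the arm can. A call with a gripper value outside its range is refused whole. "fingers" is the gripper's target within -1 to 1 (shut at 1, half-way at 0, fully open at -1), set as the call begins (left out, the last holds). The fingers move at their own pace and stop on an object; "newtons" is the grip in N (left out, the last holds). Time passes only in rows, so rows that repeat a pose let the fingers close. It gives the time, the measured TCP pose, the force, the opening and the grip force at its end, in the units of the state.
- r.sense(): the state, without advancing time (a new reading comes with each control period).
- vision.snapshot(name): name is "side" or "top" or "wrist"; returns a dict with "img" (400x640x3 uint8, blue, green, red), "mtx" (3x3 intrinsics, pixels), "eye" and "attitude" of the camera in the world. Camera axes: x right, y up, looking along -z (the intrinsics and any distortion apply to the point x, -y, -z); pixel columns grow to the right and rows downward; lengths in mm; the calibration is good to about 2 mm. A picture is of the moment at which its call begins. There is no depth.
- r.hand_in(): hands the job in; it is judged then, once.
The state is a dict: "time": time; "joint_pos": joint angles; "qd": joint speeds; "joint_efforts": joint torques, N m; "tool_pos": TCP position; "tcp_rot": TCP orientation; "ft_force": force on the tool from outside, world axes, zero at the start; "wrist_torque": the same for the moment, N m; "finger_gap": finger opening in mm; "grip_force": force on a finger pad.
Only numpy, scipy, OpenCV 4.12 (cv2) and the standard library are available. Lean on these libraries where they do the work, as an engineer would, in place of code of your own. Each camera call takes 0.05 s, during which the arm holds its last target. There are 200 camera calls.

## Task

Close up the feeding-bottle case: first push its upright slotted rack down until it lies flat inside the case, then push the open cover over until it is fully shut on top. Do it by pushing only, without gripping either of them; leave the little pot inside the case and the things standing around it where they are, and do not lift them.

Things in the scene. Friction and masses are not known exactly. Their poses are not given: they have to be found in the camera images.
- case: The white open plastic case, fixed to the counter: 240 mm (its x) by 220 mm (its y) by 100 mm high, walls and floor 5 mm thick. Origin at the centre of its underside, z up. The rack is hinged along its -y wall, the cover along its +y wall; both hinge lines run along the case's x.
- flap (a joint): Angle of the slotted grey rack (flap) in rad: 0 = lying flat and level inside the case (its stop), 1.57 = upright; it stops at 1.8, leaning out over the -y wall. Starts about upright (1.2 to 1.75). It folds towards the case's +y. A stiff hinge (about 0.1 N m) holds it at any angle: about 1 N at its free edge moves it, and it has to be pushed all the way to its stop. Mass 90 g.
- flap_hinge (a point): Middle of the rack's hinge line: 98 mm to -y of the case's centre, 70 mm above the counter, 30 mm below the case's rim. The rack is a solid plate (its slots are too narrow for a finger) 215 mm wide along the case's x, 110 mm from hinge to free edge and 5 mm thick, the hinge line lying half-way through its thickness.
- flap_edge (a point): Middle of the rack's free edge, 110 mm from the hinge line, half-way through the plate. Upright it is 180 mm above the counter; folded flat, the plate's upper face is 72.5 mm above the counter and this edge is 12 mm to +y of the case's centre.
- cover (a joint): Angle of the white cover in rad: 0 = shut, level on the case's rim (its stop), 1.57 = standing upright on its hinge; it stops at 1.95, leaning outwards over the +y side. Starts open (1.4 to 1.85). It swings shut towards the case's -y. A stiff hinge (about 0.4 N m) holds it at any angle: about 2 N near its free edge moves it, and it has to be pushed all the way to its stop. Mass 220 g. It runs into the rack if the rack is still upright.
- cover_hinge (a point): Middle of the cover's hinge line: 108 mm to +y of the case's centre, 100 mm above the counter, in the plane of the cover's inner (under) face. The cover is a plate 246 mm wide along the case's x, 225 mm from hinge to free edge and 6 mm thick, with a lip 14 mm deep on its inner side along the free edge.
- cover_edge (a point): Middle of the cover's free edge, 225 mm from the hinge line, on its outer face (the top face when shut, 106 mm above the counter).
- soother_pot: Loose lidded clear pot, 50 mm across and about 62 mm high, standing on the case's floor in the half not covered by the folded rack, about 62 mm to +y of the case's centre. Origin at the centre of its underside. To be left alone.
- water_bottle: Loose clear water bottle, 72 mm across and 200 mm high, standing beyond the case's +x side. Origin at the centre of its underside. To be left alone.
- formula_can: Loose white milk-powder can, 90 mm across and 120 mm high, standing beyond the case's +x side. Origin at the centre of its underside. To be left alone.
- drops_bottle: Loose small amber bottle, 32 mm across and 70 mm high, standing beyond the case's +x side, between the water bottle and the can. Origin at the centre of its underside. To be left alone.

How it is judged (in metres and radians):
On the way, in this order (a step that is already met when the one before it is completed fails the run):
1. the rack lies flat in the case while the cover is still open (value of joint flap below 0.08 rad and value of joint cover above 0.9 rad), for 0.2 s.
2. then the cover is shut (value of joint cover below 0.05 rad and value of joint flap below 0.08 rad), for 0.2 s.
At the end, for the whole second after the job is handed in: The rack is folded flat (within 0.08 rad of its stop), the cover is shut on top (within 0.05 rad of its stop) and at rest, and the pot, water bottle, can and drops bottle stand upright within 30 mm of where they started (all of step 2 and value of joint cover above -0.05 rad and velocity of joint cover between -0.05 and 0.05 rad/s and distance of each of soother_pot, water_bottle, formula_can, drops_bottle from where it was at the start of the episode below 0.03 m and linear speed of each of soother_pot, water_bottle, formula_can, drops_bottle below 0.02 m/s and angle between each of soother_pot, water_bottle, formula_can, drops_bottle's own z axis and vertical below 0.2 rad); the robot touches nothing.
It fails at once if the rack or the cover is gripped (fingers press its inner face, or the cover's lip, with over 10 N) (contact force between the fingers and flap_c1 above 10 N or contact force between the fingers and cover_c1 above 10 N or contact force between the fingers and cover_c2 above 10 N).
It fails at once if the cover is swung over while the rack is still up (value of joint cover below 0.9 rad and value of joint flap above 0.2 rad).
It fails at once if the pot, water bottle, can or drops bottle is lifted, carried, knocked over or pushed away (distance of any of soother_pot, water_bottle, formula_can, drops_bottle from where it was at the start of the episode above 0.03 m or angle between any of soother_pot, water_bottle, formula_can, drops_bottle's own z axis and vertical above 0.4 rad).
It also fails if it takes over 69 s, if anything falls off the work surface, if the arm or the gripper's body presses on something with over 40 N, if the wrist force passes 120 N, or if a joint passes its speed limit or range.

## Working session

There is one attempt and no reset: what is moved stays moved. The work goes in short steps, Python scripts to look and compute and a tool call to move; the robot and the scene stay as the last step left them, time stands still between calls to the robot, and variables do not carry over. Pictures are saved under pics/ and viewed, at most 10 in all, crops included, and the job is handed in when it is done.

Besides the shell and the picture viewer there is one more tool, called after "Emit:" as name(argument=value, ...), one argument or row to a line, values as JSON. step_arm: Moves the arm, as the interface text tells. Its arguments: {"type":"object","properties":{"targets":{"type":"array"},"fingers":{"type":"number"},"newtons":{"type":"number"}},"required":["targets"]}

```bash
mkdir -p pics; ls; python3 - <<'E'
from bench import r, vision
import cv2,numpy as np,pickle
d={}
for n in ("side","top"):
    s=vision.snapshot(n); d[n]=s; cv2.imwrite(f"pics/{n}0.png",s["img"]); print(n,s["mtx"],s["eye"],s["attitude"],s.keys())
pickle.dump(d,open("s0.pkl","wb"))
print(r.sense())
E
```

```text
pics
side [[408.03346465   0.         323.3996574 ]
 [  0.         408.03346465 205.31093067]
 [  0.           0.           1.        ]] [889.760488   527.41436427 594.94354865] [ 47.64760156   0.69851702 151.78574143] dict_keys(['img', 'mtx', 'eye', 'attitude'])
top [[469.74429778   0.         319.85684565]
 [  0.         469.74429778 199.27933256]
 [  0.           0.           1.        ]] [ 458.50124787   22.97150283 1043.72213199] [  9.92999223  -0.1832707  -88.3720291 ] dict_keys(['img', 'mtx', 'eye', 'attitude'])
{'time': 0.1, 'joint_pos': array([ 7.13099733e+01,  7.51291134e+00,  8.53228445e+01, -8.38571479e-04,
        8.72608064e+01, -4.89280981e+00]), 'qd': array([ 0.03839004,  0.02220462,  0.00059759, -0.12222638,  0.05586358,
       -0.07518966]), 'joint_efforts': array([ 8.64148624e-04, -5.70954072e+01, -5.01942945e+01, -1.94841446e-04,
        8.13886814e-03, -2.84840588e-06]), 'tool_pos': array([142.91593347, 582.22877274, 232.12898135]), 'tcp_rot': array([-1.79903718e+02, -7.40147810e-03,  1.66202818e+02]), 'ft_force': array([-0.82454549,  0.53579918,  0.46844989]), 'wrist_torque': array([0.02518526, 0.00387188, 0.03943275]), 'grip_force': 0.0, 'finger_gap': 85.16239668901035}
```

View pics/side0.png

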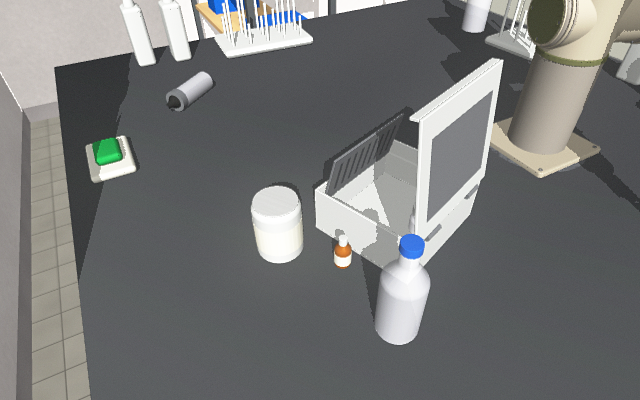

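View pics/top0.png

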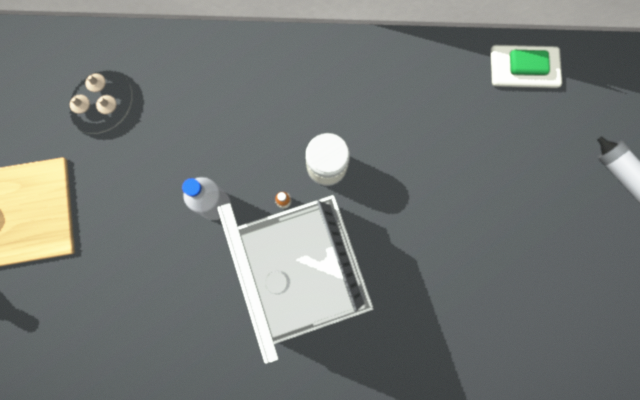

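Side: cover free edge runs (502,60)–(412,122), rack edge about (404,114)–(333,165), with the bottle, drops and can in front. Top: case rim corners are near (334,198), (371,308) and (272,342), with the cover along (225,207)–(270,358). I'll zoom in for corner pixels.

```bash
cat > h.py <<'E'
import numpy as np,cv2
from scipy.spatial.transform import Rotation as R
def ray(s,p):
    K=s["mtx"]; v=np.linalg.inv(K)@[p[0],p[1],1.]
    return np.array(s["eye"]),R.from_euler("xyz",s["attitude"],degrees=True).apply([v[0],-v[1],-v[2]])
def onz(s,p,z):
    o,d=ray(s,p); return o+d*(z-o[2])/d[2]
def onplane(s,p,q,n):
    o,d=ray(s,p); return o+d*np.dot(q-o,n)/np.dot(d,n)
def proj(s,P):
    c=R.from_euler("xyz",s["attitude"],degrees=True).inv().apply(np.array(P)-s["eye"]); c=np.atleast_2d(c)
    u=np.c_[c[:,0],-c[:,1],-c[:,2]]@s["mtx"].T; return u[:,:2]/u[:,2:]
E
python3 - <<'E'
import pickle,cv2
from h import *
d=pickle.load(open("s0.pkl","rb"));t=d["top"]
for p in [(334,198),(371,308),(272,342),(240,229)]: print(p,onz(t,p,100).round())
cv2.imwrite("pics/c1.png",cv2.resize(t["img"][180:370,180:390],None,fx=3,fy=3,interpolation=cv2.INTER_CUBIC))
cv2.imwrite("pics/c2.png",cv2.resize(d["side"]["img"][50:290,300:520],None,fx=2.5,fy=2.5,interpolation=cv2.INTER_CUBIC))
E
```

```text
(334, 198) [627.  -4. 100.]
(371, 308) [410. -82. 100.]
(272, 342) [341. 109. 100.]
(240, 229) [558. 184. 100.]
```

View pics/c1.png

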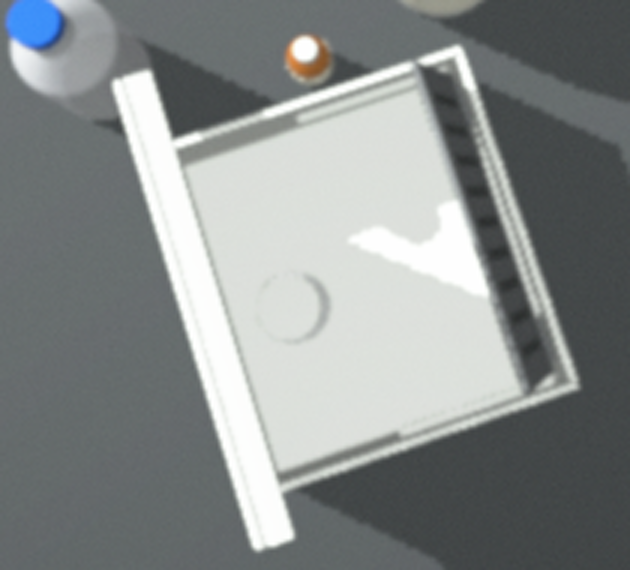

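View pics/c2.png

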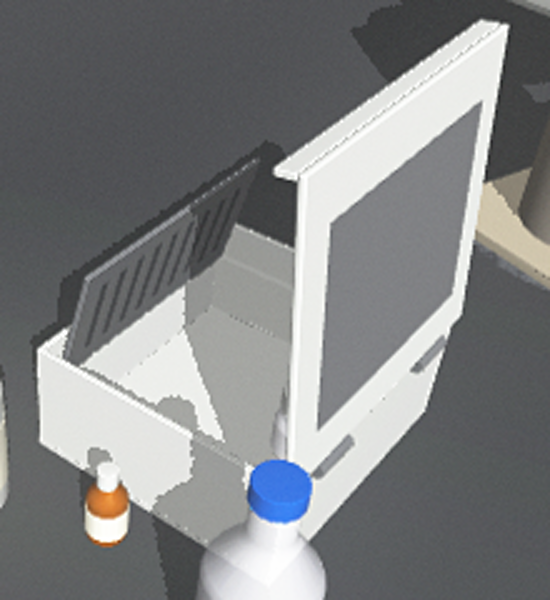

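The crops show the case -y rim corners at top (333.3,196) and (372.3,308). In the side view, the cover's outer free corners are at (503,61) and (420,121), and the rack edge corners at (335,160) and (403,113).

```bash
python3 - <<'E'
import pickle
from h import *
d=pickle.load(open("s0.pkl","rb"));t=d["top"];s=d["side"]
a=onz(t,(372.3,308),100);b=onz(t,(333.3,196),100)
print(np.linalg.norm(b-a)); ex=(b-a)/np.linalg.norm(b-a); ey=np.array([-ex[1],ex[0],0]); yaw=np.degrees(np.arctan2(ex[1],ex[0]))
c=(a+b)/2+110*ey; c[2]=0; M=np.c_[ex,ey,[0,0,1]]
print("case",c.round(1),yaw); np.savez("case.npz",c=c,M=M)
loc=lambda P:((P-c)@M).round(1)
for n,p,x in [("cover near",(420,121),123),("cover far",(503,61),-123),("rack near",(335,160),107.5),("rack far",(403,113),-107.5)]:
    P=loc(onplane(s,p,c+x*ex,ex)); h=(108,100) if n[0]=="c" else (-98,70)
    v=P[1:]-h; ang=np.arctan2(v[1],-v[0] if n[0]=="c" else v[0]); print(n,P,"len",np.hypot(*v),"ang",ang)
print("top pot",loc(onz(t,(180+293/3,180+308/3),62)), "near top rim corner side", loc(onz(s,(316,188),100)))
for n,p,z in [("bottle",(192,187),200),("can",(327,155),120),("drops",(281,197),70)]: P=onz(t,p,z); print(n,P.round(),loc(P))
for p in [(180+115/3,180+85/3),(180+150/3,180+72/3),(180+258/3,180+548/3),(180+293/3,180+538/3)]: print("cover top",loc(onz(t,p,322)))
E
```

```text
235.56829732102548
case [482.7  59.7   0. ] 20.290016458707157
cover near [123.   84.9 322.8] len 223.99430796339448 ang 1.467485026828414
cover far [-123.    87.3  321.9] len 222.86341108400902 ang 1.4777802528591533
rack near [107.5 -68.8 180.6] len 114.38968484964018 ang 1.3126716864811403
rack far [-107.5  -71.6  176.8] len 110.01454449298967 ang 1.3284631601418817
top pot [-10.9  53.9  62. ] near top rim corner side [ 114.  -109.5  100. ]
bottle [622. 259. 200.] [200.  138.5 200. ]
can [712.  13. 120.] [ 198.6 -123.6  120. ]
drops [631. 107.  70.] [155.8  -7.6  70. ]
cover top [120.4  85.3 322. ]
cover top [121.1  66.2 322. ]
cover top [-122.2   84.3  322. ]
cover top [-123.2   66.6  322. ]
```

Case is at (483,60), yaw 20.3°; rack is at about 1.32 rad and cover about 1.47 rad, and lengths match the given sizes. I'll close the fingers, rise and cross over to the -y side.

Emit:
step_arm(
  targets=[
    [[30, -25, 30, 0, 0, 0.1], [60, -50, 60, 0, 0, 0.2], [80, -80, 95, 0, 0, 0.3], [100, -110, 130, 0, 0, 0.4], [120, -140, 160, 0, 0, 0.5], [140, -175, 175, 0, 0, 0.595], [155, -210, 180, 0, 0, 0.595], [170, -245, 180, 0, 0, 0.595], [185, -280, 180, 0, 0, 0.595], [200, -315, 180, 0, 0, 0.595], [215, -350, 180, 0, 0, 0.595], [230, -385, 180, 0, 0, 0.595]],
  ],
  fingers=1,
  newtons=20,
)

```text
time: 1.1
tool_pos: [368.0, 207.9, 413.0]
tcp_rot: [-180.0, 0.0, -159.7]
ft_force: [0.6, -0.2, 0.3]
finger_gap: -0.0
grip_force: 0.0
```

```bash
python3 - <<'E'
import numpy as np
f=np.load("case.npz");c,M=f["c"],f["M"]
w=lambda x,y,z:(c+M@np.array([x,y,z])).round(1)
print("rack path TCP (x=-30)")
for y,z in [(-125,172),(-100,165),(-94,165)]+[(-98+75*np.cos(t)-2.5*np.sin(t)-12,70+75*np.sin(t)+2.5*np.cos(t)+22) for t in (1.2,1,.8,.6,.4,.2,0)]: print(round(y),w(-30,y,z))
print("cover (x=-20)")
for y,z in [(160,300),(125,300)]+[(108-170*np.cos(t)+6*np.sin(t)+12,100+170*np.sin(t)+6*np.cos(t)+22) for t in (1.47,1.2,1,.8,.6,.4,.2,0)]: print(round(y),w(-20,y,z))
E
```

```text
rack path TCP (x=-30)
-125 [497.9 -67.9 172. ]
-100 [489.2 -44.5 165. ]
-94 [487.2 -38.8 165. ]
-85 [484.1 -30.5 162.8]
-72 [479.4 -17.8 156.5]
-60 [475.2  -6.5 147.5]
-50 [471.7   2.9 136.4]
-42 [469.1  10.  123.5]
-37 [467.4  14.6 109.4]
-35 [466.7  16.5  94.5]
cover (x=-20)
160 [408.5 202.9 300. ]
125 [420.6 170.  300. ]
109 [426.2 154.9 291.7]
64 [441.8 112.8 282.6]
33 [452.4  83.9 268.3]
6 [461.9  58.3 248.1]
-17 [469.8  36.9 222.9]
-34 [475.8  20.7 193.7]
-45 [479.7  10.2 161.7]
-50 [481.3   5.9 128. ]
```

Emit:
step_arm(
  targets=[
    [[18, -37, 0, 0, 0, 0], [35, -74, 0, 0, 0, 0], [53, -111, 0, 0, 0, 0], [70, -148, 0, 0, 0, 0], [88, -185, 0, 0, 0, 0], [105, -222, 0, 0, 0, 0], [125, -266, -10, 0, 0, 0], [125, -266, -50, 0, 0, 0], [125, -266, -90, 0, 0, 0], [125, -266, -130, 0, 0, 0], [125, -266, -170, 0, 0, 0], [125, -266, -200, 0, 0, 0]],
  ],
)

```text
time: 2.1
tool_pos: [491.1, -56.2, 208.7]
tcp_rot: [179.9, -0.2, -159.7]
ft_force: [0.8, -0.0, -0.3]
finger_gap: 0.4
grip_force: 0.0
```

```bash
python3 - <<'E'
from bench import r, vision
import cv2
s=vision.snapshot("side");t=vision.snapshot("top")
cv2.imwrite("pics/m1.png",cv2.hconcat([s["img"][:360,240:640],t["img"][20:380,180:580]]))
st=r.sense();print(st["tool_pos"],st["tcp_rot"],st["ft_force"])
E
```

```text
[488.73457626 -55.46143567 206.25475697] [ 179.63208253   -0.57184568 -159.71705445] [-0.0894761   0.69189969  0.29067803]
```

View pics/m1.png

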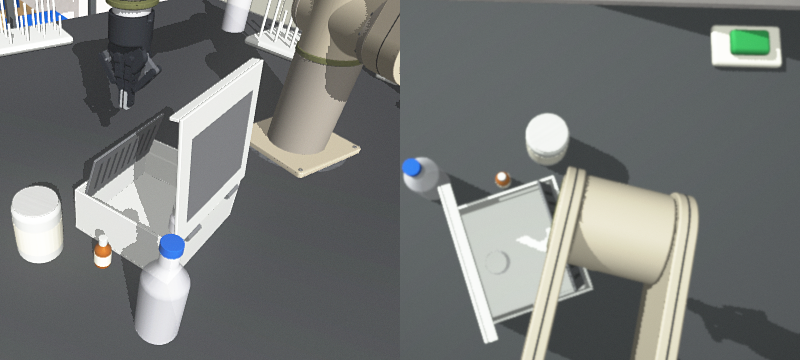

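The side half shows shut fingers behind (-y of) the rack at (125,95), with the cover untouched. The top half shows the arm clear of the cover. Measured pose lags the command, so I'll hold for a moment.

Emit:
step_arm(
  targets=[
    [[0, 0, 0, 0, 0, 0], [0, 0, 0, 0, 0, 0], [0, 0, 0, 0, 0, 0]],
  ],
)

```text
time: 2.45
tool_pos: [494.7, -56.6, 216.4]
tcp_rot: [-179.8, 0.2, -159.7]
ft_force: [0.3, 0.6, 0.7]
finger_gap: -0.4
grip_force: 0.0
```

Emit:
step_arm(
  targets=[
    [[3, -6, -15, 0, 0, 0], [5, -12, -35, 0, 0, 0], [5, -12, -45, 0, 0, 0], [5, -12, -45, 0, 0, 0], [5, -12, -45, 0, 0, 0], [5, -12, -45, 0, 0, 0], [5, -12, -45, 0, 0, 0]],
  ],
)

```text
time: 3.03
tool_pos: [498.8, -68.2, 169.7]
tcp_rot: [-179.9, 0.1, -159.7]
ft_force: [-0.8, -0.2, 0.6]
finger_gap: -0.4
grip_force: 0.0
```

Emit:
step_arm(
  targets=[
    [[-5, 12, -2, 0, 0, 0], [-9, 23, -3, 0, 0, 0], [-14, 37, -5, 0, 0, 0], [-18, 50, -11, 0, 0, 0], [-21, 56, -16, 0, 0, 0], [-23, 61, -21, 0, 0, 0], [-25, 66, -26, 0, 0, 0], [-26, 71, -32, 0, 0, 0], [-28, 75, -38, 0, 0, 0], [-29, 78, -45, 0, 0, 0], [-30, 81, -52, 0, 0, 0], [-30, 82, -58, 0, 0, 0]],
  ],
)

```text
time: 4.03
tool_pos: [467.5, 14.0, 109.0]
tcp_rot: [180.0, -0.0, -159.7]
ft_force: [0.5, -0.0, 0.3]
finger_gap: 0.1
grip_force: 0.4
```

Emit:
step_arm(
  targets=[
    [[0, 0, -3, 0, 0, 0], [0, 1, -6, 0, 0, 0], [0, 1, -9, 0, 0, 0], [0, 1, -11, 0, 0, 0], [0, 1, -13, 0, 0, 0], [0, 1, -13, 0, 0, 0], [0, 1, -13, 0, 0, 0]],
  ],
)

```text
time: 4.62
tool_pos: [467.9, 14.6, 97.0]
tcp_rot: [-180.0, -0.0, -159.7]
ft_force: [-0.6, 0.1, -0.4]
finger_gap: -0.3
grip_force: 0.0
```

Emit:
step_arm(
  targets=[
    [[0, 0, -1, 0, 0, 0], [0, 0, -2, 0, 0, 0], [0, 0, -3, 0, 0, 0], [0, 0, -3, 0, 0, 0]],
  ],
)

```text
time: 4.95
tool_pos: [467.9, 14.7, 94.0]
tcp_rot: [-180.0, 0.0, -159.7]
ft_force: [0.0, -0.2, 0.3]
finger_gap: -0.2
grip_force: 0.2
```

```bash
python3 - <<'E'
from bench import r, vision
import cv2
s=vision.snapshot("side")
cv2.imwrite("pics/m2.png",cv2.resize(s["img"][60:300,280:540],None,fx=2.4,fy=2.4))
st=r.sense();print(st["tool_pos"],st["ft_force"])
E
```

```text
[467.91250598  14.68598835  94.01032265] [0.3730601  0.00305098 0.3536002 ]
```

View pics/m2.png

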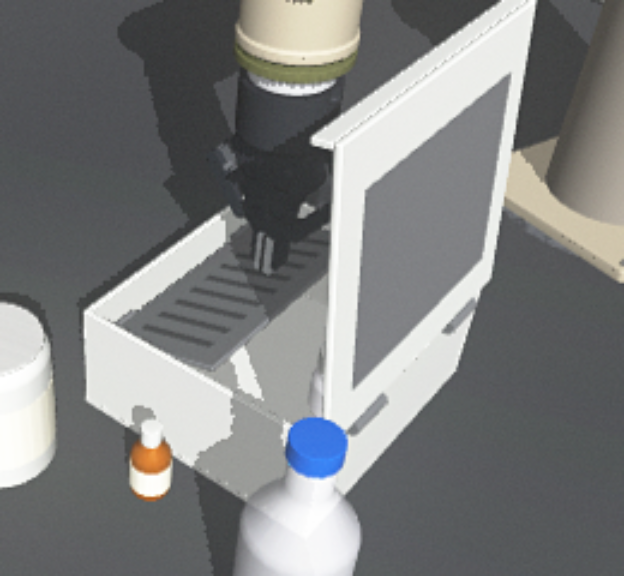

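The rack is nearly flat, its edge at about (150–330, 250–365) in the crop. The cover is untouched. I'll press on to feel the stop.

Emit:
step_arm(
  targets=[
    [[0, 0, -1, 0, 0, 0], [0, 0, -2, 0, 0, 0], [0, 0, -2, 0, 0, 0], [0, 0, -2, 0, 0, 0]],
  ],
)

```text
time: 5.33
tool_pos: [467.8, 14.7, 91.9]
tcp_rot: [180.0, -0.0, -159.7]
ft_force: [-0.3, -0.1, 0.0]
finger_gap: 0.5
grip_force: 0.0
```

Emit:
step_arm(
  targets=[
    [[0, 0, -1, 0, 0, 0], [0, 0, -1, 0, 0, 0], [0, 0, -2, 0, 0, 0], [0, 0, -2, 0, 0, 0]],
  ],
)

```text
time: 5.67
tool_pos: [467.9, 14.7, 89.9]
tcp_rot: [180.0, -0.0, -159.7]
ft_force: [0.3, 0.5, -0.0]
finger_gap: -0.0
grip_force: 0.2
```

Emit:
step_arm(
  targets=[
    [[0, 0, -1, 0, 0, 0], [0, 0, -2, 0, 0, 0], [0, 0, -3, 0, 0, 0], [0, 0, -3, 0, 0, 0], [0, 0, -3, 0, 0, 0]],
  ],
)

```text
time: 6.08
tool_pos: [467.8, 14.7, 86.9]
tcp_rot: [180.0, -0.0, -159.7]
ft_force: [0.8, -0.0, 0.3]
finger_gap: -0.2
grip_force: 0.0
```

```bash
python3 - <<'E'
from bench import r, vision
import cv2
s=vision.snapshot("side");w=vision.snapshot("wrist")
cv2.imwrite("pics/m3.png",cv2.hconcat([cv2.resize(s["img"][120:250,310:440],(400,400),interpolation=cv2.INTER_CUBIC),cv2.resize(w["img"][:,120:520],(400,400))]))
st=r.sense();print(st["tool_pos"],st["ft_force"],st["wrist_torque"])
E
```

```text
[467.78680892  14.69898737  86.93860697] [ 0.65331819 -0.35499404 -0.17852735] [-0.00614232 -0.03040478 -0.01007308]
```

View pics/m3.png

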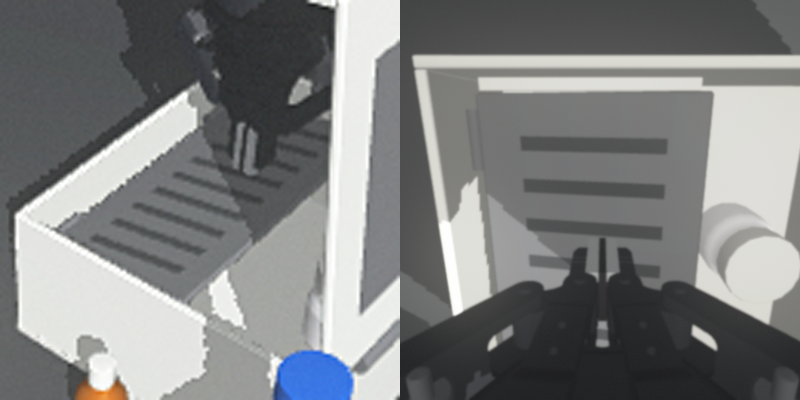

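Left: the rack's near free corner is at crop (185,300), i.e. pixel (370,217), with the fingers over it at (245,170). Right: the rack inside the case with the pot clear. Measuring the rack angle.

```bash
python3 - <<'E'
import pickle
from h import *
d=pickle.load(open("s0.pkl","rb"));s=d["side"]
f=np.load("case.npz");c,M=f["c"],f["M"]
P=(onplane(s,(370,217.5),c+107.5*M[:,0],M[:,0])-c)@M; v=P[1:]-[-98,70]; print(P,np.hypot(*v),np.arctan2(v[1],v[0]))
for a in (0,.1,.2,.3): print(a,proj(s,[c+M@np.array([107.5,-98+110*np.cos(a)-2.5*np.sin(a)*k,70+110*np.sin(a)+2.5*k*np.cos(a)]) for k in (1,-1)]).round(1).tolist())
E
```

```text
[107.5         12.65008076  94.9082022 ] 113.41895304165067 0.22141709678549865
0 [[368.9, 226.3], [368.7, 228.3]]
0.1 [[368.9, 221.8], [369.0, 223.9]]
0.2 [[368.5, 216.9], [368.7, 219.1]]
0.3 [[367.5, 211.8], [368.0, 214.1]]
```

```bash
python3 - <<'E'
import pickle
from h import *
from bench import vision
s=vision.snapshot("side")
f=np.load("case.npz");c,M=f["c"],f["M"]
im=cv2.resize(s["img"][120:250,310:440],(600,600),interpolation=cv2.INTER_CUBIC);k=600/130
for a,col in ((0,(0,0,255)),(.1,(0,255,0)),(.2,(255,0,0))):
    p=proj(s,[c+M@np.array([x,-98+110*np.cos(a)-2.5*np.sin(a),70+110*np.sin(a)+2.5*np.cos(a)]) for x in (107,-107)])
    p=((p-[310,120]+.5)*k).astype(int); cv2.line(im,p[0].tolist(),p[1].tolist(),col,1)
cv2.imwrite("pics/m4.png",im)
E
```

```text
(no output)
```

View pics/m4.png

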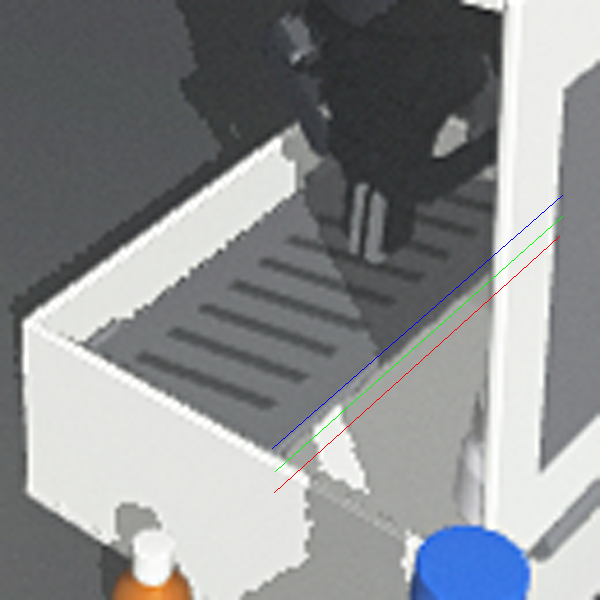

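The rack's upper free edge sits between the 0.1 (green) and 0.2 (blue) lines, so about 0.13 rad remains. I'll keep pressing down.

Emit:
step_arm(
  targets=[
    [[0, 0, -1, 0, 0, 0], [0, 0, -3, 0, 0, 0], [0, 0, -4, 0, 0, 0], [0, 0, -5, 0, 0, 0], [0, 0, -5, 0, 0, 0]],
  ],
)

```text
time: 6.65
tool_pos: [467.8, 14.7, 81.8]
tcp_rot: [180.0, -0.0, -159.7]
ft_force: [0.6, -0.4, 0.4]
finger_gap: -0.1
grip_force: 0.0
```

Emit:
step_arm(
  targets=[
    [[0, 0, -1, 0, 0, 0], [0, 0, -2, 0, 0, 0], [0, 0, -3, 0, 0, 0], [0, 0, -3, 0, 0, 0], [0, 0, -3, 0, 0, 0]],
  ],
)

```text
time: 7.07
tool_pos: [467.8, 14.7, 78.9]
tcp_rot: [180.0, -0.0, -159.7]
ft_force: [0.0, 0.3, 0.4]
finger_gap: -0.0
grip_force: 0.0
```

```bash
cat > rackang.py <<'E'
from h import *
from bench import vision,r
s=vision.snapshot("side"); g=cv2.cvtColor(s["img"],cv2.COLOR_BGR2GRAY).astype(np.float32)
f=np.load("case.npz");c,M=f["c"],f["M"]
A=np.arange(-.1,.32,.02)
for xs in ((60,85),(0,40)):
    v=[]
    for a in A:
        p=proj(s,[c+M@np.array([x,-98+110*np.cos(a)-2.5*np.sin(a),70+110*np.sin(a)+2.5*np.cos(a)]) for x in np.linspace(*xs,15)]).astype(np.float32)
        v.append(cv2.remap(g,p[:,:1],p[:,1:],1).mean())
    print(xs,[(round(float(a),2),int(b)) for a,b in zip(A,v)])
print(r.sense()["ft_force"])
E
python3 rackang.py
```

```text
(60, 85) [(-0.1, 217), (-0.08, 215), (-0.06, 211), (-0.04, 215), (-0.02, 218), (0.0, 217), (0.02, 194), (0.04, 155), (0.06, 132), (0.08, 129), (0.1, 127), (0.12, 127), (0.14, 127), (0.16, 126), (0.18, 127), (0.2, 127), (0.22, 127), (0.24, 127), (0.26, 125), (0.28, 114), (0.3, 112)]
(0, 40) [(-0.1, 163), (-0.08, 164), (-0.06, 164), (-0.04, 165), (-0.02, 166), (0.0, 162), (0.02, 143), (0.04, 116), (0.06, 101), (0.08, 95), (0.1, 92), (0.12, 92), (0.14, 91), (0.16, 91), (0.18, 90), (0.2, 90), (0.22, 90), (0.24, 90), (0.26, 88), (0.28, 83), (0.3, 82)]
[ 0.04252788 -0.13173877 -0.17144178]
```

Emit:
step_arm(
  targets=[
    [[0, 0, -1, 0, 0, 0], [0, 0, -2, 0, 0, 0], [0, 0, -3, 0, 0, 0], [0, 0, -3, 0, 0, 0], [0, 0, -3, 0, 0, 0]],
  ],
)

```text
time: 7.53
tool_pos: [467.8, 14.7, 75.9]
tcp_rot: [180.0, -0.0, -159.7]
ft_force: [0.3, 0.5, -0.9]
finger_gap: 0.1
grip_force: 0.0
```

Emit:
step_arm(
  targets=[
    [[0, 0, -1, 0, 0, 0], [0, 0, -2, 0, 0, 0], [0, 0, -2, 0, 0, 0], [0, 0, -2, 0, 0, 0]],
  ],
)

```text
time: 7.87
tool_pos: [468.0, 14.7, 74.3]
tcp_rot: [-180.0, 0.0, -159.7]
ft_force: [-2.0, 0.9, 3.8]
finger_gap: 0.3
grip_force: 2.1
```

Emit:
step_arm(
  targets=[
    [[0, 0, -1, 0, 0, 0], [0, 0, -1, 0, 0, 0], [0, 0, -1, 0, 0, 0]],
  ],
)

```text
time: 8.12
tool_pos: [468.0, 14.7, 74.1]
tcp_rot: [-180.0, 0.0, -159.7]
ft_force: [-6.3, 0.6, 12.5]
finger_gap: -0.1
grip_force: 6.7
```

```bash
python3 rackang.py
```

```text
(60, 85) [(-0.1, 219), (-0.08, 218), (-0.06, 200), (-0.04, 168), (-0.02, 133), (0.0, 112), (0.02, 109), (0.04, 111), (0.06, 115), (0.08, 120), (0.1, 123), (0.12, 129), (0.14, 131), (0.16, 130), (0.18, 131), (0.2, 131), (0.22, 126), (0.24, 119), (0.26, 117), (0.28, 119), (0.3, 120)]
(0, 40) [(-0.1, 165), (-0.08, 164), (-0.06, 155), (-0.04, 134), (-0.02, 113), (0.0, 101), (0.02, 96), (0.04, 94), (0.06, 93), (0.08, 92), (0.1, 92), (0.12, 91), (0.14, 92), (0.16, 91), (0.18, 91), (0.2, 91), (0.22, 89), (0.24, 85), (0.26, 83), (0.28, 83), (0.3, 83)]
[-7.23436208  0.3887972  13.51025622]
```

The force rise and the image agree that the rack is at its stop. Next: up, and over to the cover's outer side.

Emit:
step_arm(
  targets=[
    [[0, 0, 20, 0, 0, 0], [0, 0, 60, 0, 0, 0], [0, 0, 100, 0, 0, 0], [0, 0, 140, 0, 0, 0], [0, 0, 180, 0, 0, 0], [0, 0, 220, 0, 0, 0], [0, 0, 260, 0, 0, 0], [0, 0, 300, 0, 0, 0], [0, 0, 330, 0, 0, 0], [0, 0, 330, 0, 0, 0], [0, 0, 330, 0, 0, 0]],
  ],
)

```text
time: 9.08
tool_pos: [468.8, 14.6, 405.4]
tcp_rot: [-179.9, 0.2, -159.7]
ft_force: [0.4, -0.4, -0.4]
finger_gap: 0.3
grip_force: 0.0
```

Emit:
step_arm(
  targets=[
    [[-9, 28, 0, 0, 0, 0], [-18, 56, 0, 0, 0, 0], [-27, 84, 0, 0, 0, 0], [-36, 112, 0, 0, 0, 0], [-45, 140, 0, 0, 0, 0], [-54, 168, 0, 0, 0, 0], [-63, 197, 0, 0, 0, 0], [-63, 197, 0, 0, 0, 0], [-63, 197, 0, 0, 0, 0], [-63, 197, 0, 0, 0, 0]],
  ],
)

```text
time: 9.92
tool_pos: [404.7, 211.3, 401.7]
tcp_rot: [-180.0, -0.1, -159.7]
ft_force: [-0.2, 0.9, 0.7]
finger_gap: -0.2
grip_force: 0.0
```

```bash
python3 rackang.py; python3 - <<'E'
import numpy as np
from bench import r
print(r.sense()["tool_pos"])
f=np.load("case.npz");c,M=f["c"],f["M"]
for y,z in [(170,291),(135,291)]+[(108-190*np.cos(t)+6*np.sin(t)+12,100+190*np.sin(t)+6*np.cos(t)+2) for t in (1.47,1.3,1.1,.9,.7,.5,.3,.15,0)]: print(round(y),((c+M@np.array([-20,y,z]))-[405,211.7,403]).round(1))
E
```

```text
(60, 85) [(-0.1, 219), (-0.08, 218), (-0.06, 203), (-0.04, 171), (-0.02, 134), (0.0, 113), (0.02, 109), (0.04, 112), (0.06, 116), (0.08, 120), (0.1, 124), (0.12, 129), (0.14, 131), (0.16, 131), (0.18, 131), (0.2, 131), (0.22, 127), (0.24, 119), (0.26, 118), (0.28, 119), (0.3, 120)]
(0, 40) [(-0.1, 165), (-0.08, 165), (-0.06, 158), (-0.04, 137), (-0.02, 114), (0.0, 102), (0.02, 96), (0.04, 95), (0.06, 93), (0.08, 93), (0.1, 92), (0.12, 92), (0.14, 92), (0.16, 91), (0.18, 91), (0.2, 91), (0.22, 90), (0.24, 86), (0.26, 83), (0.28, 83), (0.3, 83)]
[0.31022062 0.07816306 0.38069391]
[404.97508901 210.94866262 401.99105233]
170 [  -0.     0.5 -112. ]
135 [  12.1  -32.3 -112. ]
107 [  21.9  -58.7 -111.4]
75 [  33.   -88.6 -116.3]
39 [  45.4 -122.2 -128.9]
7 [  56.7 -152.7 -148.4]
-21 [  66.4 -179.  -174. ]
-44 [  74.2 -200.  -204.6]
-60 [  79.7 -214.9 -239.1]
-67 [  82.2 -221.7 -266.7]
-70 [  83.2 -224.6 -295. ]
```

The rack stays flat. Descend beside the cover's outer face and approach it.

Emit:
step_arm(
  targets=[
    [[0, 0, -35, 0, 0, 0], [0, 0, -70, 0, 0, 0], [0, 0, -100, 0, 0, 0], [0, 0, -112, 0, 0, 0], [0, 0, -112, 0, 0, 0], [6, -16, -112, 0, 0, 0], [12, -32, -112, 0, 0, 0], [12, -32, -112, 0, 0, 0], [12, -32, -112, 0, 0, 0]],
  ],
)

```text
time: 10.72
tool_pos: [418.1, 179.2, 293.3]
tcp_rot: [-180.0, 0.2, -159.8]
ft_force: [0.3, 0.5, 0.2]
finger_gap: 0.1
grip_force: 0.0
```

Emit:
step_arm(
  targets=[
    [[5, -13, 0, 0, 0, 0], [10, -26, 0, 0, 0, 0], [14, -38, -1, 0, 0, 0], [18, -48, -3, 0, 0, 0], [21, -56, -5, 0, 0, 0], [25, -68, -9, 0, 0, 0], [29, -79, -13, 0, 0, 0], [33, -90, -17, 0, 0, 0], [33, -90, -17, 0, 0, 0], [33, -90, -17, 0, 0, 0]],
  ],
)

```text
time: 11.55
tool_pos: [449.9, 89.3, 273.9]
tcp_rot: [180.0, -0.0, -159.8]
ft_force: [0.1, 0.3, 0.6]
finger_gap: -0.1
grip_force: 0.0
```

```bash
python3 - <<'E'
from bench import r, vision
import cv2
s=vision.snapshot("side");t=vision.snapshot("top")
cv2.imwrite("pics/m5.png",cv2.hconcat([s["img"][:360,240:640],t["img"][20:380,180:580]]))
st=r.sense();print(st["tool_pos"],st["tcp_rot"],st["ft_force"])
E
```

```text
[449.86181686  89.97688281 274.22982455] [ 1.79993885e+02  2.16238165e-04 -1.59715040e+02] [-0.26865507 -0.58504822 -0.52574815]
```

View pics/m5.png

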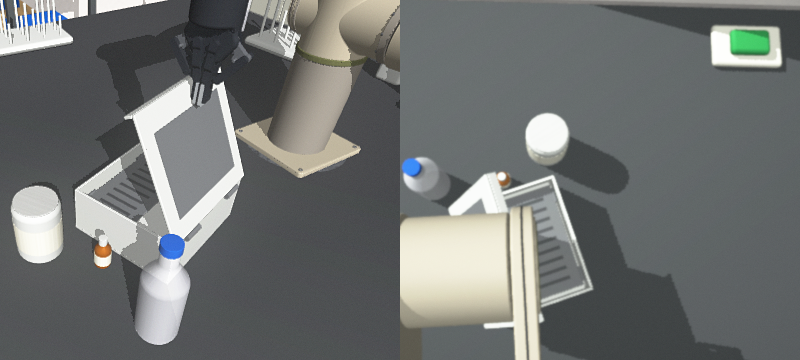

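The fingertips at (200,95) push the outer face near the free edge. The cover is swinging over the flat rack, with everything else in place.

Emit:
step_arm(
  targets=[
    [[4, -11, -6, 0, 0, 0], [8, -21, -13, 0, 0, 0], [12, -31, -20, 0, 0, 0], [16, -44, -33, 0, 0, 0], [21, -57, -46, 0, 0, 0], [25, -68, -61, 0, 0, 0], [29, -78, -76, 0, 0, 0], [32, -86, -93, 0, 0, 0], [35, -93, -110, 0, 0, 0], [36, -97, -124, 0, 0, 0], [37, -100, -138, 0, 0, 0], [37, -100, -138, 0, 0, 0]],
  ],
)

```text
time: 12.65
tool_pos: [484.7, -11.5, 132.0]
tcp_rot: [179.9, -0.3, -159.8]
ft_force: [-0.3, 0.9, -0.7]
finger_gap: -0.3
grip_force: 0.0
```

Emit:
step_arm(
  targets=[
    [[0, -1, -5, 0, 0, 0], [0, -1, -10, 0, 0, 0], [0, -2, -15, 0, 0, 0], [0, -2, -19, 0, 0, 0], [0, -2, -22, 0, 0, 0], [0, -2, -24, 0, 0, 0], [0, -2, -24, 0, 0, 0]],
  ],
)

```text
time: 13.23
tool_pos: [486.7, -12.2, 111.7]
tcp_rot: [180.0, -0.0, -159.7]
ft_force: [-0.6, -0.3, -0.0]
finger_gap: 0.1
grip_force: 0.0
```

Emit:
step_arm(
  targets=[
    [[0, 0, -1, 0, 0, 0], [0, 0, -2, 0, 0, 0], [0, 0, -2, 0, 0, 0], [0, 0, -2, 0, 0, 0]],
  ],
)

```text
time: 13.57
tool_pos: [486.9, -12.2, 110.1]
tcp_rot: [-180.0, 0.0, -159.7]
ft_force: [-0.4, -0.4, 0.5]
finger_gap: 0.2
grip_force: 0.0
```

Expected stop is near TCP z 108. I'll press until force shows.

Emit:
step_arm(
  targets=[
    [[0, 0, -1, 0, 0, 0], [0, 0, -2, 0, 0, 0], [0, 0, -2, 0, 0, 0], [0, 0, -2, 0, 0, 0]],
  ],
)

```text
time: 13.9
tool_pos: [486.8, -12.3, 107.9]
tcp_rot: [180.0, -0.0, -159.7]
ft_force: [-0.5, -0.7, 0.1]
finger_gap: -0.1
grip_force: 0.0
```

Emit:
step_arm(
  targets=[
    [[0, 0, -1, 0, 0, 0], [0, 0, -1, 0, 0, 0], [0, 0, -1, 0, 0, 0]],
  ],
)

```text
time: 14.15
tool_pos: [487.0, -12.3, 107.7]
tcp_rot: [-180.0, 0.0, -159.7]
ft_force: [-3.3, 0.6, 7.1]
finger_gap: 0.2
grip_force: 3.3
```

Emit:
step_arm(
  targets=[
    [[0, 0, -1, 0, 0, 0], [0, 0, -1, 0, 0, 0], [0, 0, -1, 0, 0, 0], [0, 0, -1, 0, 0, 0]],
  ],
)

```text
time: 14.48
tool_pos: [487.1, -12.3, 107.6]
tcp_rot: [-180.0, 0.0, -159.7]
ft_force: [-7.1, 0.6, 14.5]
finger_gap: -0.0
grip_force: 7.1
```

Emit:
step_arm(
  targets=[
    [[0, 0, 15, 0, 0, 0], [0, 0, 50, 0, 0, 0], [0, 0, 90, 0, 0, 0], [0, 0, 130, 0, 0, 0], [0, 0, 150, 0, 0, 0], [0, 0, 150, 0, 0, 0], [0, 0, 150, 0, 0, 0], [0, 0, 150, 0, 0, 0]],
  ],
)

```text
time: 15.15
tool_pos: [486.5, -12.2, 255.0]
tcp_rot: [180.0, -0.1, -159.7]
ft_force: [0.2, 0.1, -0.5]
finger_gap: -0.3
grip_force: 0.0
```

```bash
python3 - <<'E'
from bench import r, vision
import cv2
from h import *
s=vision.snapshot("side");t=vision.snapshot("top")
f=np.load("case.npz");c,M=f["c"],f["M"]
im=cv2.resize(s["img"][100:300,300:500],(560,560),interpolation=cv2.INTER_CUBIC);k=2.8
for z,col in ((106,(0,0,255)),(117,(0,255,0))):
    p=proj(s,[c+M@np.array([x,y,z]) for x,y in ((-123,-117),(123,-117),(123,108))]); cv2.polylines(im,[((p-[300,100]+.5)*k).astype(np.int32)],False,col,1)
cv2.imwrite("pics/m6.png",im)
st=r.sense();print(st["tool_pos"],st["ft_force"],st["time"])
E
```

```text
[485.90910598 -12.15589284 253.99796011] [ 0.73894034 -0.89159935  0.07020444] 15.25
```

View pics/m6.png

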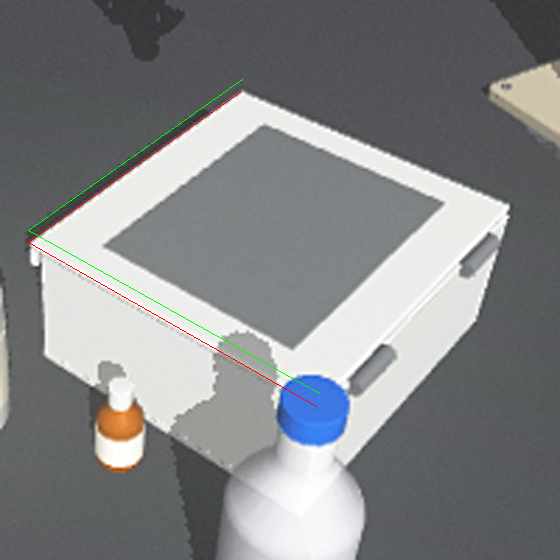

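The cover's edge lies on the red (shut) line, the arm is clear, and the bottles are in place.

```bash
python3 -c "
from bench import r
print(r.hand_in())"
```

```text
the job is handed in; nothing more can be done
None
```

I folded the rack flat and then pushed the cover fully shut. The bottles and can looked undisturbed in the camera views, and I handed the job in after about 15 s of robot time; no verdict came back.

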